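# Turn the cheese board slate side up and serve the cheese

### The job

Turn the small serving board over so that its dark slate face is up, and lay it in the middle of the blue place mat, its long side in line with the mat's long side; set it down without dropping it or letting it topple. Then take the block of cheese from the marble coaster and set it down, not drop it, upright in the middle of the slate, lengthwise along the board. Leave the tumbler, the jar and the grater where they are.

Things in the scene. Friction and masses are not known exactly. Their poses are not given: they have to be found in the camera images.
- board: rectangular serving board, 64 x 120 x 26 mm (body x, y, z), about 0.3 kg: the lower 8 mm is near-black slate, the upper 18 mm is light maple with two thin dark stripes along its length. It starts lying flat on the table, maple up. Origin: centre of the slate face; z points from the slate face to the maple face (up at the start, so down once turned over); y along the 120 mm length
- board_mid (a point): centre of the board's volume, 13 mm from both faces; same axes as the board
- mat: flat blue place mat fixed to the table, 130 x 190 x 3 mm (body x, y, z), y along its length. Origin: centre of its underside, on the table; its top is 3 mm higher
- coaster: round white marble coaster fixed to the table, diameter 120 mm, 6 mm thick. Origin: centre of its underside, on the table. The cheese starts on it
- cheese: yellow block of hard cheese with a brown rind on one end, 36 x 80 x 40 mm (body x, y, z), about 0.13 kg, rigid. Origin: centre of its underside; y along its 80 mm length; z up
- tumbler: bystander: drinking glass, 68 mm wide at the rim, 90 mm tall, open upward. Origin: centre of its underside
- jar: bystander: amber jar with a black cap, 66 mm wide, 85 mm tall. Origin: centre of its underside
- grater: bystander: flat steel grater with a black handle lying on the table, blade 60 x 110 mm, handle 95 mm long beyond the blade's +y end, 14 mm tall. Origin: centre of the blade's underside
Not all that is in view belongs to the job. There is more than one size of the cheese; the one meant has the size given above. There is more than one size of the mat; the one meant has the size given above.

How it is judged:
On the way, in this order (a step that is already met when the one before it is completed fails the run):
1. the board lies slate up, flat, centred on the mat and in line with it, released and at rest (angle between board's own z axis and vertical above 3.04 rad and height (world z) of board between 0.024 and 0.034 m and horizontal distance between board_mid and mat below 0.025 m and angle between the y axis of board and the y axis of mat, either way round below 0.22 rad and linear speed of board below 0.02 m/s and angular speed of board below 0.15 rad/s and contact force between the fingers and board below 0.3 N), for 0.2 s.
2. the cheese stands upright in the middle of the slate, lengthwise, released (angle between cheese's own z axis and vertical below 0.08 rad and z of cheese in the frame of board between -0.005 and 0.005 m and x of cheese in the frame of board between -0.015 and 0.015 m and y of cheese in the frame of board between -0.022 and 0.022 m and angle between the y axis of cheese and the y axis of board, either way round below 0.25 rad and contact force between the fingers and cheese below 0.3 N), for 0.2 s.
At the end, for the whole second after the job is handed in: Board flat on the mat, slate up (0.1 rad), centre within 25 mm of the mat's, length within 0.22 rad of the mat's; cheese upright on the slate, within 15 mm across and 22 mm along of the board's centre, length within 0.25 rad of the board's; both released and at rest (angle between board's own z axis and vertical above 3.04 rad and height (world z) of board between 0.024 and 0.034 m and horizontal distance between board_mid and mat below 0.025 m and angle between the y axis of board and the y axis of mat, either way round below 0.22 rad and angle between cheese's own z axis and vertical below 0.08 rad and z of cheese in the frame of board between -0.005 and 0.005 m and x of cheese in the frame of board between -0.015 and 0.015 m and y of cheese in the frame of board between -0.022 and 0.022 m and angle between the y axis of cheese and the y axis of board, either way round below 0.25 rad and linear speed of each of board, cheese below 0.02 m/s and angular speed of each of board, cheese below 0.15 rad/s); the robot touches nothing.
It fails at once if the board is dropped or left to topple (moves faster than 0.6 m/s while not held) (linear speed of board above 0.6 m/s and contact force between the fingers and board below 0.3 N).
It fails at once if the cheese is dropped or left to topple (moves faster than 0.6 m/s while not held) (linear speed of cheese above 0.6 m/s and contact force between the fingers and cheese below 0.3 N).
It fails at once if the tumbler is moved more than 25 mm or tipped over (distance of tumbler from where it was at the start of the episode above 0.025 m or angle between tumbler's own z axis and vertical above 0.4 rad).
It fails at once if the jar is moved more than 25 mm or tipped over (distance of jar from where it was at the start of the episode above 0.025 m or angle between jar's own z axis and vertical above 0.4 rad).
It fails at once if the grater is moved more than 25 mm or tipped over (distance of grater from where it was at the start of the episode above 0.025 m or angle between grater's own z axis and vertical above 0.4 rad).
It also fails if it takes over 72 s, if anything falls off the work surface, if the arm or the gripper's body presses on something with over 40 N, if the wrist force passes 120 N, or if a joint passes its speed limit or range.

### The arm

A 6-joint arm with a two-finger parallel gripper is mounted at the origin on the work surface. World frame = base frame: x ahead of the robot, y to its left, z up, the work surface at z = 0. Lengths are in m, angles in rad, forces in N, time in s.
With the tool pointing down it reaches from about 0.25 to 0.775 m from the base axis. Payload 8.9 kg.
Tool frame: the origin (TCP) lies between the finger pads; the fingertips stand ctrl.finger_overhang ahead of it and the grasp point (between the pads) lies 8 mm behind it (ctrl.finger_overhang is the distance from the TCP to the fingertips, in m); z points along the fingers, y is the direction in which the jaws open and shut (so a half turn about z gives the same grasp; the last joint's range is limited). The gripper opens to 85 mm and grips with 20 to 120 N. Pads are 22 mm wide; open, the fingers measure 114 mm over their backs; the gripper's body (76 mm by 85 mm) begins 54 mm behind the grasp point. The pads swing forward as they close: fully open they stand 13 mm farther back than shut.
Start: joints at [-1.34, 0.291, -0.153, 1.127, 0, 1.431], TCP at [0.19, -0.49, 0.242] pointing down, gripper open.
Joint ranges: [-2.52, 2.52], [-0.91, 1.74], [-1.3, 1.37], [-1.96, 2.02], [-1.52, 1.47], [-3.14, 3.14]. Speed limits (rad/s): [2.22, 2.22, 2.79, 3.14, 3.14, 3.14].

### API

Orientations are given as a unit quaternion [x, y, z, w].
In Python, from station import ctrl, claw, eyes gives the robot as it stands. Calls block until the motion is done:
- ctrl.move_to(position, orientation): joint-space move of the TCP to a pose.
- ctrl.move_linear(position, ori=None, speed=0.15): straight line of the TCP; ori=None keeps the orientation; speed is the mean speed in m/s.
- ctrl.set_joints(angles): joint-space move.
- claw.command_gripper(opening, strength=None): finger opening in m; strength is the grip in N (None keeps the last); returns when the fingers have stopped.
- ctrl.dwell(seconds).
- ctrl.inverse_kinematics(position, orientation): joint angles nearest the present ones, or None.
- ctrl.get_obs(): the state.
- eyes.get_image(name): name is "scene" or "top" or "wrist"; returns (picture, depth): 384x512x3 uint8, red, green, blue; 384x512 float32, m along the optical axis (not along the pixel's ray), 0 where there is no reading.
- eyes.camera_params(name): a dict with "mtx" (3x3 intrinsics, pixels), "extrinsics" (4x4, takes a point from world to camera coordinates); the wrist camera has in their place "T_tool_cam" (4x4, takes a point from camera to tool coordinates, whose origin is the TCP and whose axes are the flange's). Camera axes: x right, y up, looking along -z (the intrinsics and any distortion apply to the point x, -y, -z); pixel columns grow to the right and rows downward; lengths in m; the calibration is good to about 2 mm. A picture is of the moment at which its call begins: read the wrist's pose just before it. camera_params takes no time and is no camera call.
A pose or a line that the arm cannot do raises ctrl.Unreachable and nothing moves.
- ctrl.finish_job(): hands the job in, once; it reports no verdict.
The state is a dict: "t": time; "joint_pos": joint angles; "qd": joint speeds; "joint_torque": joint torques, N m; "ee_pos": TCP position; "tool_rot": TCP orientation; "force": force on the tool from outside, world axes, zero at the start; "ft_torque": the same for the moment, N m; "finger_gap": finger opening in m.
Only numpy, scipy, OpenCV 4.12 (cv2) and the standard library are available. Lean on these libraries where they do the work, as an engineer would, in place of code of your own. Each camera call takes 0.05 s, during which the arm holds its last target.

## Working session

There is one attempt and no reset: what is moved stays moved. The work goes in short steps, each a Python script; the robot and the scene stay as the last script left them, time stands still between calls to the robot, and variables do not carry over. Pictures are saved under pics/ and viewed, and the job is handed in when it is done.

```bash
ls; mkdir -p pics; python3 - <<'E'
from station import ctrl, claw, eyes
import cv2
for n in ["scene","top","wrist"]:
    p,d=eyes.get_image(n); cv2.imwrite(f"pics/{n}0.png",cv2.cvtColor(p,cv2.COLOR_RGB2BGR))
    print(n,eyes.camera_params(n), (d>0).mean())
print(ctrl.finger_overhang); print(ctrl.get_obs())
E
```

```text
pics
scene {'mtx': array([[397.75893023,   0.        , 259.62135401],
       [  0.        , 397.75893023, 184.75259592],
       [  0.        ,   0.        ,   1.        ]]), 'extrinsics': array([[ 0.79344296,  0.60845291,  0.01527484, -0.42843707],
       [-0.39043894,  0.48957246,  0.77966419,  0.16970643],
       [ 0.4669108 , -0.62458295,  0.62601153, -1.43298536],
       [ 0.        ,  0.        ,  0.        ,  1.        ]])} 0.995758056640625
top {'mtx': array([[429.24839435,   0.        , 249.77585764],
       [  0.        , 429.24839435, 196.07313325],
       [  0.        ,   0.        ,   1.        ]]), 'extrinsics': array([[-0.0139849 , -0.99990136,  0.00130055,  0.01373014],
       [ 0.99656811, -0.01383213,  0.08161292, -0.53606461],
       [-0.08158688,  0.00243743,  0.99666325, -1.17554786],
       [ 0.        ,  0.        ,  0.        ,  1.        ]])} 0.9961395263671875
wrist {'mtx': array([[314.12259734,   0.        , 259.04921607],
       [  0.        , 314.12259734, 193.26191174],
       [  0.        ,   0.        ,   1.        ]]), 'T_tool_cam': array([[-1.15180308
[... 324 characters left out ...]
.9960276285807291
0.011
{'t': 0.15, 'joint_pos': array([-1.34025668e+00,  2.91151503e-01, -1.53932634e-01,  1.12673775e+00,
       -2.28451445e-05,  1.43151228e+00]), 'qd': array([ 0.00144321, -0.00314749,  0.0025169 , -0.00102367, -0.00098672,
        0.00076878]), 'joint_torque': array([ 1.83367883e-03, -5.37368023e+01,  3.31521749e+01,  1.14868683e-02,
       -8.44797682e-05, -7.35308220e-06]), 'ee_pos': array([ 0.18969022, -0.48917875,  0.2418715 ]), 'tool_rot': array([ 9.82952331e-01,  1.83859869e-01, -3.47997104e-05, -5.11727984e-04]), 'force': array([-0.08087463,  0.20729693,  0.14930261]), 'ft_torque': array([-0.00742946,  0.03011262,  0.04292328]), 'finger_gap': 0.08528026734996007}
```

View pics/top0.png

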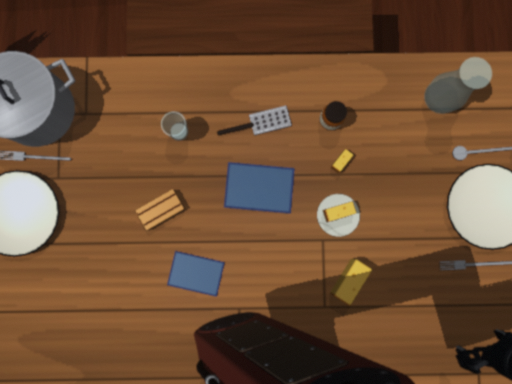

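View pics/scene0.png

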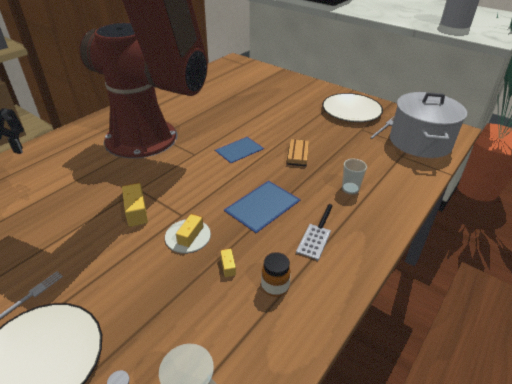

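The top view shows the board at (161,209), mats at (259,188) and (196,273), cheese on the coaster at (340,212), and other cheeses at (344,160) and (352,283). I'll measure them all.

```bash
cat > h.py <<'E'
import numpy as np, cv2
from station import ctrl, claw, eyes
from scipy.spatial.transform import Rotation as R
def tool2world():
    o=ctrl.get_obs(); T=np.eye(4); T[:3,:3]=R.from_quat(o["tool_rot"]).as_matrix(); T[:3,3]=o["ee_pos"]; return T
def snap(n):
    c=eyes.camera_params(n)
    if n=="wrist": W=tool2world()@c["T_tool_cam"]
    else: W=np.linalg.inv(c["extrinsics"])
    p,d=eyes.get_image(n); return p,d,c["mtx"],W
def plane(uv,z,K,W):
    uv=np.atleast_2d(np.asarray(uv,float)); r=np.c_[(uv-K[:2,2])/K[0,0],np.ones(len(uv))]*[1,-1,-1]
    r=r@W[:3,:3].T; o=W[:3,3]; return o+r*((z-o[2])/r[:,2])[:,None]
def cloud(d,K,W):
    v,u=np.indices(d.shape); X=np.stack([(u-K[0,2])*d/K[0,0],-(v-K[1,2])*d/K[0,0],-d],-1)
    return X@W[:3,:3].T+W[:3,3]
def rect(pts):
    (c,s,a)=cv2.minAreaRect((np.asarray(pts)[:,:2]*1000).astype(np.float32))
    b=cv2.boxPoints((c,s,a)); e=[b[1]-b[0],b[2]-b[1]]; e=max(e,key=np.linalg.norm)
    return np.array(c)/1000,sorted(s),np.arctan2(e[1],e[0])
def save(n,p,s=1,box=None):
    if box: p=p[box[1]:box[3],box[0]:box[2]]
    cv2.imwrite("pics/"+n,cv2.cvtColor(cv2.resize(p,None,fx=s,fy=s,interpolation=cv2.INTER_CUBIC),cv2.COLOR_RGB2BGR))
E
python3 - <<'E'
from h import *
p,d,K,W=snap("top")
hsv=cv2.cvtColor(p,cv2.COLOR_RGB2HSV); C=cloud(d,K,W)
def comps(m,name,z=None,mn=80):
    n,l,s,c=cv2.connectedComponentsWithStats(m.astype(np.uint8))
    for i in range(1,n):
        if s[i,4]<mn: continue
        q=C[l==i]; zt=np.percentile(q[:,2],80) if z is None else z
        cn=cv2.findContours((l==i).astype(np.uint8),0,2)[0][0][:,0]
        r=rect(plane(cn,zt,K,W)); print(name,c[i].round(),s[i,4],"z",round(zt,3),r[0].round(4),np.round(r[1],0),round(np.degrees(r[2]),1))
H,S,V=cv2.split(hsv)
comps((H>100)&(H<125)&(S>100)&(V>60),"blue",0.003,200)
comps((H>20)&(H<32)&(S>150)&(V>110),"yellow")
hgt=(C[...,2]>0.008)&(C[...,0]>0.2)&(abs(C[...,1])<.5)
comps(hgt,"raised")
save("crop0.png",p,3,(120,90,380,290))
E
```

```text
blue [259. 187.] 2807 z 0.003 [ 0.5623 -0.0204] [124. 185.] 84.0
blue [207. 278.] 558 z 0.003 [0.3199 0.1442] [ 90. 103.] 76.2
yellow [343. 160.] 218 z 0.033 [ 0.6336 -0.2541] [29. 60.] -39.7
yellow [340. 211.] 288 z 0.049 [ 0.4897 -0.2395] [29. 74.] -73.5
yellow [353. 280.] 750 z 0.06 [ 0.3052 -0.261 ] [ 58. 108.] -34.3
raised [67. 76.] 166 z 0.111 [0.8569 0.4832] [34. 81.] 1.3
raised [429.  93.] 87 z 0.057 [ 0.8161 -0.4928] [22. 45.] -18.2
raised [333. 116.] 596 z 0.086 [ 0.744 -0.219] [63. 81.] -45.8
raised [261. 122.] 679 z 0.013 [ 0.7414 -0.004 ] [ 60. 209.] -76.5
raised [174. 125.] 474 z 0.089 [0.7213 0.2034] [64. 81.] 44.2
raised [341. 161.] 245 z 0.033 [ 0.6297 -0.2499] [29. 67.] -39.1
raised [159. 210.] 1042 z 0.029 [0.5014 0.2567] [ 66. 121.] -60.4
raised [339. 212.] 508 z 0.048 [ 0.486  -0.2332] [ 65. 110.] 86.6
raised [350. 282.] 1018 z 0.06 [ 0.3021 -0.2579] [ 62. 115.] -33.5
raised [282. 355.] 9574 z 0.718 [ 0.307  -0.0491] [ 78. 247.] 89.2
raised [503. 348.] 357 z 0.404 [ 0.215  -0.4482] [43. 44.] 86.4
```

View pics/crop0.png

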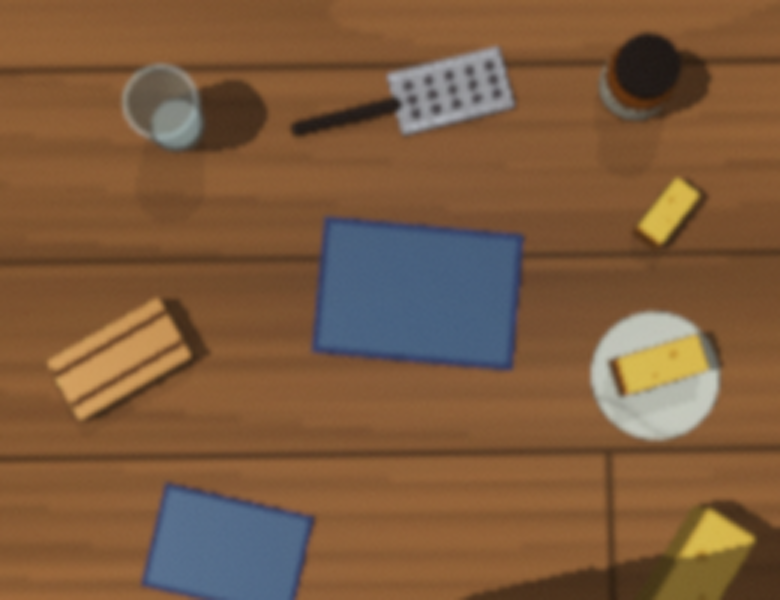

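The mat at (259,188) measures about 124x185 mm inside its border, which fits 130x190. The other mat at (196,273) is smaller. The cheese on the coaster at (340,212) has its top at 46–49 mm and a footprint of about 36x80 mm, so it is the one meant. The cheeses at (344,160) (33 mm tall) and (352,283) (60 mm tall) are decoys. The crop confirms this.

My plan is to tilt the board up onto its end, regrasp it from the slate side, and lay it down. First I'll check IK.

```bash
cat >> h.py <<'E'
def ori(phi,az,s=1):
    """phi deg: 0 = tool points along u horizontally, 90 = down, 180 = along -u; jaws horizontal, perpendicular to u"""
    f=np.radians(phi); u=np.array([np.cos(az),np.sin(az),0]); Z=np.array([0,0,1.])
    z=np.cos(f)*u-np.sin(f)*Z; y=s*np.cross(Z,u); x=np.cross(y,z)
    return R.from_matrix(np.c_[x,y,z])
def tcp(g,q): return np.asarray(g)+0.008*q.apply([0,0,1])
def ik(g,q): return ctrl.inverse_kinematics(tcp(g,q),q.as_quat())
E
python3 - <<'E'
from h import *
B=np.array([.5014,.2567]); M=np.array([.562,-.020])
for d in (0,180):
  a1=np.radians(119.6+d); a2=np.radians(84+d)
  for s in (1,-1):
    for nm,P,a,zz,ph in (("g1",B,a1,[.02,.15],(90,75,60)),("st M",M,a2,[.063,.2],(180,165,150,135)),("re M",M,a2,[.063,.2],(0,15,30,45)),("lay M",M,a2,[.02,.15],(90,105,120,135)),
       ("st2",np.array([.45,-.02]),a2,[.063,.2],(180,165,150,135)),("re2",np.array([.45,-.02]),a2,[.063,.2],(0,15,30,45))):
        out=[]
        for f in ph:
            for z in zz:
                q=ik([*P,z],ori(f,a,s)); out.append((f,z,None if q is None else tuple(q.round(1).tolist())))
        print(d,s,nm,[o for o in out if o[2]])
E
```

```text
0 1 g1 [(90, 0.02, (0.3, 0.6, -0.4, 0.6, 0.0, -1.7)), (90, 0.15, (0.3, 0.4, -0.2, 0.9, 0.0, -1.7)), (75, 0.02, (0.2, 0.6, -0.3, 0.7, 0.2, -1.9)), (75, 0.15, (0.2, 0.5, -0.2, 1.0, 0.2, -1.9)), (60, 0.02, (0.1, 0.7, -0.2, 0.9, 0.5, -2.1)), (60, 0.15, (0.1, 0.6, -0.1, 1.1, 0.5, -2.1))]
0 1 st M [(165, 0.063, (0.3, 1.2, 0.3, 1.6, -1.1, -0.5)), (165, 0.2, (0.3, 1.0, 0.2, 1.8, -1.1, -0.5)), (150, 0.063, (0.3, 1.0, 0.0, 1.2, -0.9, -0.9)), (150, 0.2, (0.3, 0.8, 0.1, 1.4, -0.9, -0.9)), (135, 0.063, (0.2, 0.8, -0.1, 1.0, -0.7, -1.1)), (135, 0.2, (0.2, 0.6, -0.0, 1.2, -0.7, -1.1))]
0 1 re M [(15, 0.063, (-0.7, 1.2, 0.1, 1.6, 1.0, -2.7)), (15, 0.2, (-0.7, 1.0, 0.1, 1.8, 1.0, -2.7)), (30, 0.063, (-0.6, 0.9, -0.0, 1.3, 0.9, -2.4)), (30, 0.2, (-0.6, 0.8, 0.0, 1.5, 0.9, -2.4)), (45, 0.063, (-0.5, 0.8, -0.2, 1.0, 0.7, -2.1)), (45, 0.2, (-0.5, 0.6, -0.1, 1.3, 0.7, -2.1))]
0 1 lay M [(90, 0.02, (-0.2, 0.6, -0.4, 0.6, 0.0, -1.6)), (90, 0.15, (-0.2, 0.4, -0.2, 0.9, 0.0, -1.6)), (105, 0.02, (-0.0, 0.6, -0.3, 0.6, -0.3, -1.5)), (105, 0.15, (-0.0, 0.5, -0.2, 0.9, -0.3, -1.5)), (120, 0.02, (0.1, 0.7, -0.3, 0
[... 6303 characters left out ...]
 1.1, -0.1, 1.9, 0.9, -3.1)), (165, 0.063, (-0.8, 1.1, -0.2, 1.5, 0.9, -2.8)), (165, 0.2, (-0.8, 0.9, -0.2, 1.7, 0.9, -2.8)), (150, 0.063, (-0.7, 0.9, -0.3, 1.2, 0.8, -2.5)), (150, 0.2, (-0.7, 0.6, -0.3, 1.4, 0.8, -2.5)), (135, 0.063, (-0.7, 0.7, -0.4, 0.9, 0.6, -2.3)), (135, 0.2, (-0.7, 0.5, -0.3, 1.3, 0.6, -2.3))]
180 -1 re2 [(0, 0.063, (0.4, 1.3, 0.1, 1.9, -1.1, 0.0)), (0, 0.2, (0.4, 1.1, -0.0, 2.0, -1.1, 0.0)), (15, 0.063, (0.4, 1.1, -0.1, 1.4, -1.0, -0.5)), (15, 0.2, (0.4, 0.9, -0.1, 1.6, -1.0, -0.5)), (30, 0.063, (0.3, 0.8, -0.3, 1.1, -0.9, -0.8)), (30, 0.2, (0.3, 0.6, -0.2, 1.3, -0.9, -0.8)), (45, 0.063, (0.2, 0.7, -0.4, 0.8, -0.7, -1.1)), (45, 0.2, (0.2, 0.5, -0.3, 1.1, -0.7, -1.1))]
```

```bash
python3 - <<'E'
from h import *
B=np.array([.5014,.2567]); a=np.radians(-60.4); o=ori(75,a,1)
g=np.array([*B,.023])-o.apply([0,0,1])*.13
ctrl.move_to(tcp(g,o),o.as_quat())
p,d,K,W=snap("wrist"); C=cloud(d,K,W)
m=(C[...,2]>.015)&(C[...,2]<.04)&(np.linalg.norm(C[...,:2]-B,axis=-1)<.1)
n,l,s,c=cv2.connectedComponentsWithStats(m.astype(np.uint8)); i=1+np.argmax(s[1:,4]); m=l==i
print(np.median(C[m][:,2]))
cn=cv2.findContours(m.astype(np.uint8),0,2)[0][0][:,0]
r=rect(plane(cn,.026,K,W)); print(r, np.degrees(r[2]))
save("w1.png",p); o=ctrl.get_obs();print(o["t"],o["ee_pos"])
E
```

```text
0.026334182052818483
(array([0.50267493, 0.26042496]), [63.517578125, 123.13816833496094], np.float32(-1.0591986)) -60.687607
3.1833 [0.48624991 0.28351915 0.14093962]
```

View pics/w1.png

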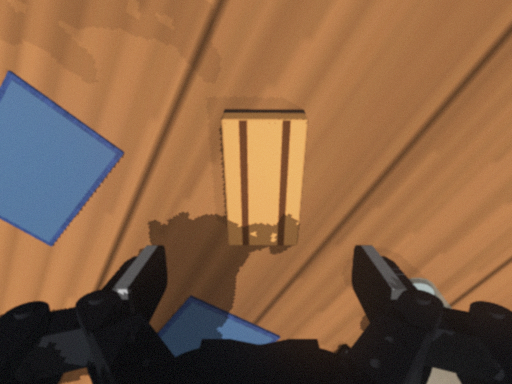

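The wrist view shows the board centred between the fingers at (262,180). I'll descend and grip it.

```bash
python3 - <<'E'
from h import *
B=np.array([.502,.259]); a=np.radians(-60.6); o=ori(75,a,1)
g=np.array([*B,.023])
ctrl.move_linear(tcp(g-o.apply([0,0,1])*.05,o),o.as_quat(),speed=.12)
ctrl.move_linear(tcp(g,o),speed=.06)
print(ctrl.get_obs()["force"])
print(claw.command_gripper(.05,60)); ob=ctrl.get_obs(); print(ob["finger_gap"],ob["force"])
u=np.array([0,0,.12]); ctrl.move_linear(tcp(g+u,o),speed=.12)
p,d,K,W=snap("wrist"); save("w2.png",p); o=ctrl.get_obs();print(o["t"],o["ee_pos"],o["finger_gap"],o["force"])
E
```

```text
[ 7.68582653e-01  7.08630535e-01 -5.10377274e-04]
False
0.0628877152724323 [-1.24175815  0.92829073  6.38533108]
6.5417 [0.50248169 0.25688617 0.13438104] 0.06262009370029824 [-0.748821   -0.83696363 -3.06934568]
```

View pics/w2.png

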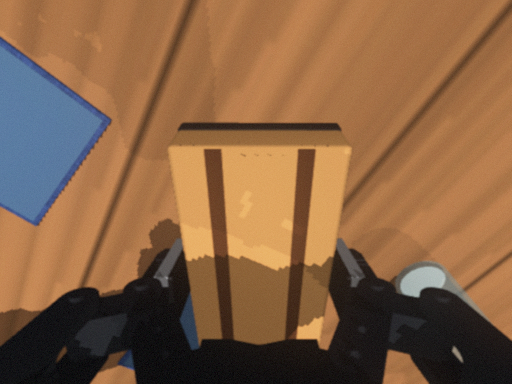

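The board is held (force is about 3 N of weight) and the far end is at (260,148). I'll measure its tilt in the hand, then carry and rotate it.

```bash
cat >> h.py <<'E'
def fitplane(P):
    for _ in range(4):
        c=P.mean(0); n=np.linalg.svd(P-c,full_matrices=False)[2][2]; e=abs((P-c)@n); P=P[e<max(.0015,1.5*np.median(e))]
    return c,n
E
python3 - <<'E'
from h import *
M=np.array([.562,-.020]); az=np.radians(-96)
p,d,K,W=snap("wrist"); C=cloud(d,K,W)
c,n=fitplane(C[165:230,200:320].reshape(-1,3)); n*=np.sign(n[2]); print("maple normal",n.round(3),c.round(4))
o=ori(75,az,1)
ctrl.move_to(tcp([*(M+[0,.05]),.2],o),o.as_quat())
o=ori(165,az,1)
ctrl.move_to(tcp([*M,.17],o),o.as_quat())
p,d,K,W=snap("wrist"); C=cloud(d,K,W); save("w3.png",p)
c,n=fitplane(C[165:230,200:320].reshape(-1,3));print("maple normal",n.round(3),c.round(4),ctrl.get_obs()["t"],ctrl.get_obs()["finger_gap"])
p,*_=snap("scene"); save("s3.png",p,2,(150,60,400,300))
E
```

```text
maple normal [ 0.01  -0.013  1.   ] [0.4822 0.2912 0.1446]
maple normal [-0.1   -0.995 -0.021] [ 0.5612 -0.0219  0.2088] 8.8167 0.062851150441481
```

View pics/s3.png

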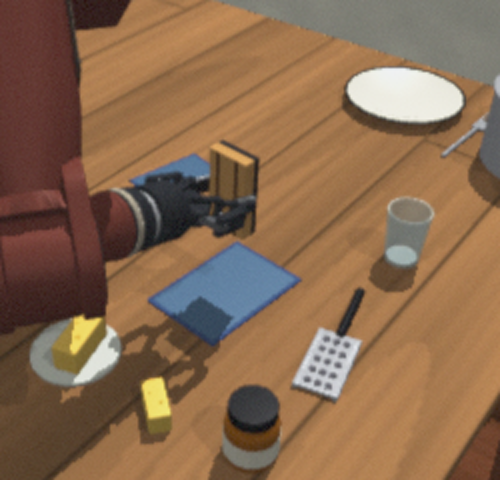

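View pics/w3.png

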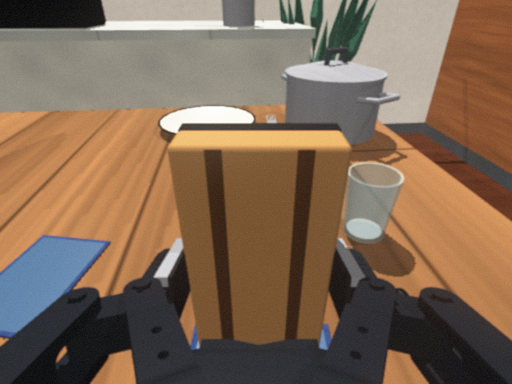

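The board is upright in the hand, with the maple facing the gripper, tilted only about 0.02 rad. I'll lower it until it touches the mat.

```bash
python3 - <<'E'
from h import *
M=np.array([.562,-.020]); az=np.radians(-96); o=ori(164,az,1)
p,d,K,W=snap("wrist"); C=cloud(d,K,W)
q=C[110:230,240:280].reshape(-1,3); q=q[(abs(q[:,0]-.56)<.06)&(abs(q[:,1]+.03)<.04)]; print("top z",np.percentile(q[:,2],98))
top=np.percentile(q[:,2],98); off=.17-(top-.12); print("grasp above bottom",off)
f0=ctrl.get_obs()["force"][2]; z=.003+off+.008
ctrl.move_linear(tcp([*M,z],o),o.as_quat(),speed=.12); print(ctrl.get_obs()["force"].round(2))
f0=ctrl.get_obs()["force"][2]
for i in range(20):
    z-=.001; ctrl.move_linear(tcp([*M,z],o),speed=.03); f=ctrl.get_obs()["force"]
    if f[2]-f0>4: break
print(i,z,f.round(2),ctrl.get_obs()["ft_torque"].round(2),ctrl.get_obs()["t"])
E
```

```text
top z 0.23014026409519303
grasp above bottom 0.05985973590480698
[ 0.16 -0.42 -2.49]
6 0.06385973590480698 [-1.27 -0.82  4.17] [-0.33  0.04  0.31] 11.6417
```

```bash
python3 - <<'E'
from h import *
M=np.array([.562,-.020]); az=np.radians(-96); o=ori(164,az,1)
claw.command_gripper(.055,20)
def look():
    p,d,K,W=snap("wrist"); C=cloud(d,K,W); c,n=fitplane(C[165:230,200:320].reshape(-1,3)); print("n",n.round(3),ctrl.get_obs()["force"].round(2))
look()
ctrl.move_linear(tcp([*M,.0634],o),speed=.03); look()
claw.command_gripper(.085,20); ctrl.dwell(.1); look(); print(ctrl.get_obs()["t"],ctrl.get_obs()["finger_gap"])
E
```

```text
n [-0.104 -0.995 -0.008] [-2.4  -2.    5.41]
n [0.104 0.995 0.003] [-2.89 -2.14 10.22]
n [0.104 0.994 0.022] [-0.52  0.08  0.47]
12.7167 0.08503520178840726
```

The board is released and standing. I'll retreat, go over to the slate side and look.

```bash
python3 - <<'E'
from h import *
M=np.array([.562,-.020]); az=np.radians(-96); o=ori(164,az,1); T=o.apply([0,0,1])
g=np.array([*M,.0634])
ctrl.move_linear(tcp(g-T*.09,o),speed=.15)
ctrl.move_linear(tcp(g-T*.09+[0,-.0,.14],o),speed=.2)
p,d,K,W=snap("top"); save("t4.png",p,3,(180,120,350,260))
C=cloud(d,K,W); m=(C[...,2]>.11)&(C[...,2]<.14)&(np.linalg.norm(C[...,:2]-M,axis=-1)<.08)
q=C[m]; r=rect(q); print(len(q),q.mean(0),r,np.degrees(r[2]))
p,*_=snap("scene"); save("s4.png",p,2,(150,60,400,300)); print(ctrl.get_obs()["t"])
E
```

```text
256 [ 0.56021902 -0.01133975  0.12350052] (array([ 0.56086884, -0.01132473]), [25.9427547454834, 64.01446533203125], np.float32(-0.09523031)) -5.4562945
14.4167
```

View pics/s4.png

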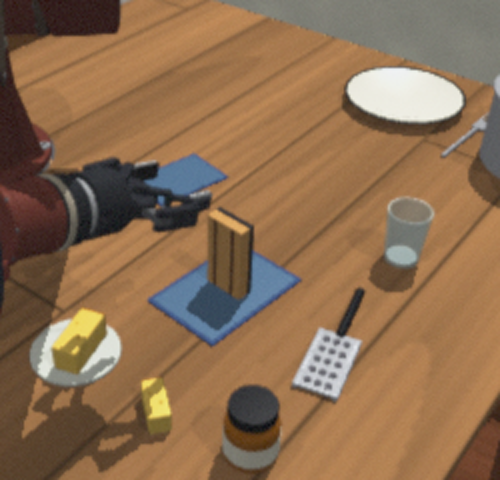

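View pics/t4.png

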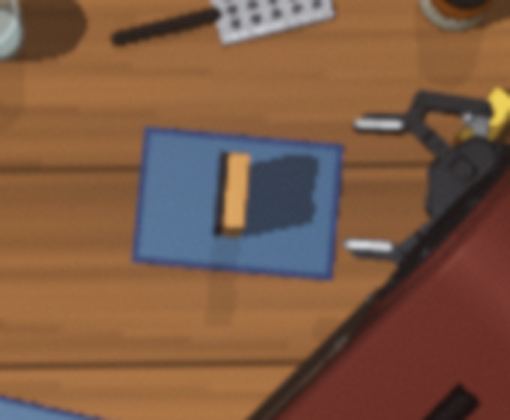

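The board stands squarely at (0.561, -0.011), upright in the pictures at about (230,255) scene and (233,195) top. Next I'll move over to the slate side.

```bash
python3 - <<'E'
from h import *
S=np.array([.5607,-.0113,.073]); az=np.radians(-95.7); u=np.array([np.cos(az),np.sin(az),0])
g=S-u*.010
o9=ori(90,az,1); ctrl.move_to(tcp([.56,.03,.30],o9),o9.as_quat())
o=ori(20,az,1); T=o.apply([0,0,1])
ctrl.move_to(tcp(g-T*.11+[0,0,.10],o),o.as_quat())
ctrl.move_linear(tcp(g-T*.11,o),speed=.15)
p,d,K,W=snap("wrist"); save("w5.png",p)
p,*_=snap("scene"); save("s5.png",p,2,(150,60,400,300)); print(ctrl.get_obs()["t"],ctrl.get_obs()["force"])
E
```

```text
17.4667 [-1.17325064  0.10349512  0.52470022]
```

View pics/s5.png

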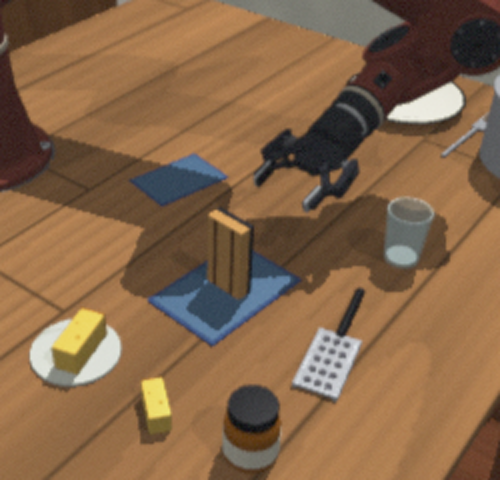

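View pics/w5.png

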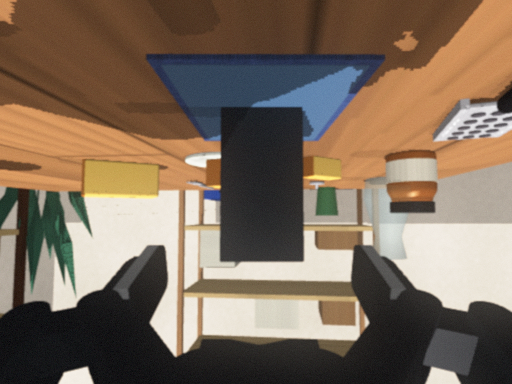

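The slate face is centred between the fingers at (262,185). I'll grip, lift and turn it over.

```bash
python3 - <<'E'
from h import *
S=np.array([.5607,-.0113,.073]); az=np.radians(-95.7); u=np.array([np.cos(az),np.sin(az),0])
g=S-u*.010; o=ori(20,az,1)
ctrl.move_linear(tcp(g,o),speed=.08); print(ctrl.get_obs()["force"].round(2))
claw.command_gripper(.05,60); print(ctrl.get_obs()["finger_gap"],ctrl.get_obs()["force"].round(2))
ctrl.move_linear(tcp(g+[0,0,.12],o),speed=.12)
M=np.array([.5623,-.0204]); az=np.radians(-96); u=np.array([np.cos(az),np.sin(az),0]); o=ori(110,az,1)
gf=np.array([*M,.16])+u*.010
ctrl.move_to(tcp(gf,o),o.as_quat())
p,d,K,W=snap("wrist"); C=cloud(d,K,W); save("w6.png",p)
print("pix plane",[fitplane(C[a:b,225:300].reshape(-1,3)) for a,b in ((165,230),)])
p,*_=snap("scene"); save("s6.png",p,2,(150,60,400,300)); print(ctrl.get_obs()["t"],ctrl.get_obs()["finger_gap"],ctrl.get_obs()["force"])
E
```

```text
[-0.21  0.46  0.42]
0.06237102839525449 [1.07 1.72 3.53]
pix plane [(array([0.56441216, 0.00072224, 0.16144905]), array([-1.13599696e-02,  1.28223735e-04, -9.99935465e-01]))]
21.7917 0.0624385197205741 [-0.83128777  0.54373338 -3.53578228]
```

View pics/s6.png

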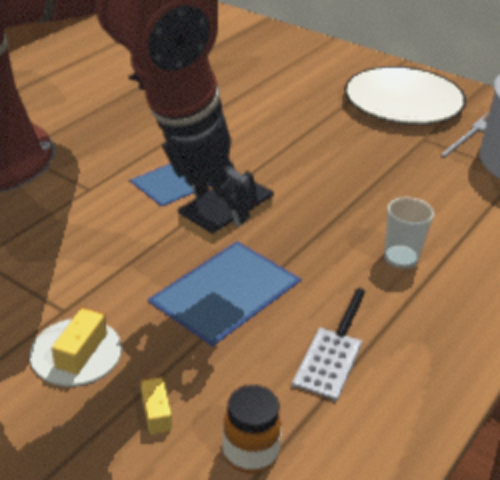

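View pics/w6.png

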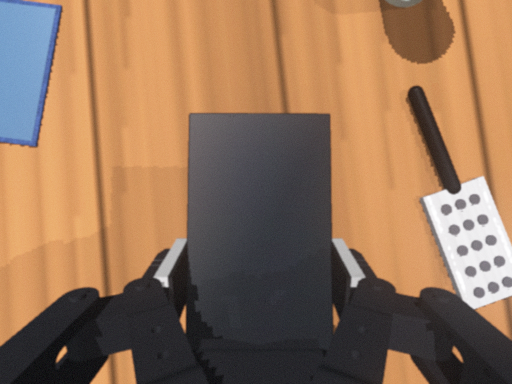

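The slate is up and level to about 0.01 rad. I'll check its centring from the far end, then lower it until it touches.

```bash
python3 - <<'E'
from h import *
M=np.array([.5623,-.0204]); az=np.radians(-96); u=np.array([np.cos(az),np.sin(az),0]); o=ori(110,az,1)
p,d,K,W=snap("wrist")
e=plane([[189,113],[330,113]],.1625,K,W); mid=e.mean(0)+.06*u; print("far corners",e.round(4),"mid",mid.round(4))
corr=M-mid[:2]; print(corr); corr=np.clip(corr,-.006,.006)
gf=np.array([*(M+corr*.6),.040])+u*.010
ctrl.move_linear(tcp(gf,o),speed=.12); f0=ctrl.get_obs()["force"][2]; z=.033
ctrl.move_linear(tcp([*gf[:2],z],o),speed=.06)
for i in range(14):
    z-=.001; ctrl.move_linear(tcp([*gf[:2],z],o),speed=.03); f=ctrl.get_obs()["force"]
    if f[2]-f0>3: break
print(z,f0,f.round(2))
claw.command_gripper(.055,20); print(ctrl.get_obs()["force"].round(2))
claw.command_gripper(.085,20); ctrl.dwell(.3)
ctrl.move_linear(tcp([*gf[:2],z],o)-o.apply([0,0,1])*.10,speed=.12)
ctrl.move_linear(ctrl.get_obs()["ee_pos"]+[-.10,0,.12],speed=.25)
p,d,K,W=snap("top"); save("t7.png",p,3,(180,120,350,260)); C=cloud(d,K,W)
m=(C[...,2]>.018)&(C[...,2]<.04)&(np.linalg.norm(C[...,:2]-M,axis=-1)<.1); q=C[m]; r=rect(q); print(len(q),q.mean(0),r,np.degrees(r[2]),fitplane(q)[1]); print(ctrl.get_obs()["t"])
E
```

```text
far corners [[0.5362 0.0418 0.1625]
 [0.5987 0.0353 0.1625]] mid [ 0.5612 -0.0211  0.1625]
[0.00113731 0.00071543]
0.025999999999999995 -3.377583011257427 [-6.37 -2.24 12.38]
[-5.12 -1.46 13.11]
995 [ 0.5605705  -0.02068877  0.02943441] (array([ 0.56091968, -0.02073296]), [63.99587631225586, 119.86270904541016], np.float32(1.4636453)) 83.860695 [-4.80629464e-03  7.80027464e-04  9.99988145e-01]
27.6917
```

View pics/t7.png

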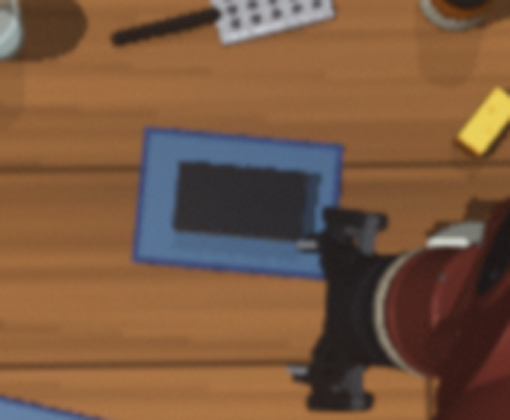

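The board lies slate up at (0.561, -0.021), 83.9°, level. Now for the cheese: I'll look at it with the wrist camera from above.

```bash
python3 - <<'E'
from h import *
c0=np.array([.489,-.237]); az=np.radians(-73.5); o=ori(90,az,1)
ctrl.move_to(tcp([*c0,.19],o),o.as_quat())
p,d,K,W=snap("wrist"); C=cloud(d,K,W); save("w8.png",p)
m=(C[...,2]>.040)&(C[...,2]<.054)&(np.linalg.norm(C[...,:2]-c0,axis=-1)<.07)
q=C[m]; r=rect(q); print(len(q),np.median(q[:,2]),r,np.degrees(r[2]),ctrl.get_obs()["t"])
E
```

```text
3541 0.04622852923090237 (array([ 0.49065591, -0.23929442]), [36.092288970947266, 80.29632568359375], np.float32(-1.2908657)) -73.96115 28.5
```

View pics/w8.png

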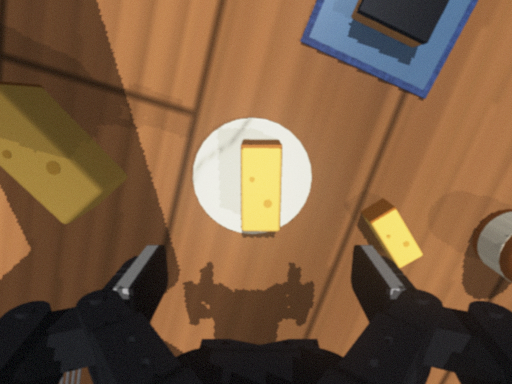

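This cheese measures 36.1 x 80.3 mm with its top at 46 mm, on the coaster at (261,187), so it is the right one. I'll grasp it and carry it over.

```bash
python3 - <<'E'
from h import *
c=np.array([.4907,-.2393]); az=np.radians(-74); o=ori(90,az,1)
ctrl.move_linear(tcp([*c,.08],o),o.as_quat(),speed=.15)
ctrl.move_linear(tcp([*c,.032],o),speed=.06); print(ctrl.get_obs()["force"].round(2))
claw.command_gripper(.02,30); print(ctrl.get_obs()["finger_gap"],ctrl.get_obs()["force"].round(2))
ctrl.move_linear(tcp([*c,.16],o),speed=.12); print(ctrl.get_obs()["finger_gap"],ctrl.get_obs()["force"].round(2))
b=np.array([.561,-.0207]); o=ori(90,np.radians(-96.1),1)
ctrl.move_to(tcp([*b,.16],o),o.as_quat())
p,d,K,W=snap("wrist"); save("w9.png",p); p,*_=snap("scene"); save("s9.png",p,2,(150,60,400,300)); print(ctrl.get_obs()["t"])
E
```

```text
[ 0.07 -0.47  0.59]
0.0355220300093719 [-0.2  -0.59  4.51]
0.035309080416793426 [ 0.73  0.05 -1.14]
33.075
```

View pics/w9.png

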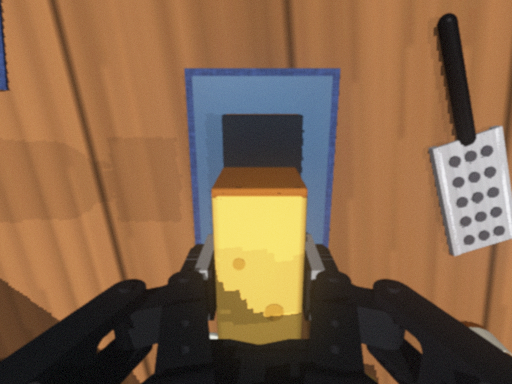

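View pics/s9.png

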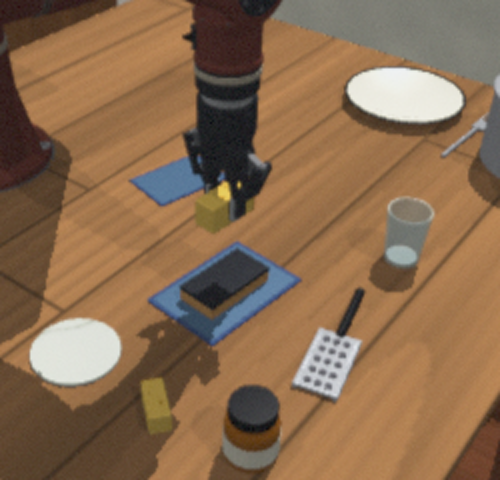

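The cheese is level and in line above the slate: the slate spans columns 222–302 and the cheese 213–306. I'll lower it.

```bash
python3 - <<'E'
from h import *
b=np.array([.561,-.0207]); o=ori(90,np.radians(-96.1),1)
ctrl.move_linear(tcp([*b,.063],o),speed=.12); f0=ctrl.get_obs()["force"][2]; z=.059
ctrl.move_linear(tcp([*b,z],o),speed=.04)
for i in range(12):
    z-=.001; ctrl.move_linear(tcp([*b,z],o),speed=.03); f=ctrl.get_obs()["force"]
    if f[2]-f0>1.5: break
print(z,f0,f.round(2))
claw.command_gripper(.07,20); ctrl.dwell(.3); print(ctrl.get_obs()["force"].round(2))
ctrl.move_linear(tcp([*b,.17],o),speed=.12)
M=np.array([.5623,-.0204])
p,d,K,W=snap("wrist"); save("w10.png",p); C=cloud(d,K,W)
for lo,hi in ((.06,.08),(.02,.04)):
    m=(C[...,2]>lo)&(C[...,2]<hi)&(np.linalg.norm(C[...,:2]-b,axis=-1)<.09); q=C[m]; r=rect(q); print(len(q),np.median(q[:,2]),r,np.degrees(r[2]),fitplane(q)[1].round(3))
ctrl.move_linear(ctrl.get_obs()["ee_pos"]+[-.2,0,.08],speed=.3)
p,d,K,W=snap("top"); save("t10.png",p,3,(140,80,390,270)); C=cloud(d,K,W)
for lo,hi in ((.06,.08),(.018,.04)):
    m=(C[...,2]>lo)&(C[...,2]<hi)&(np.linalg.norm(C[...,:2]-b,axis=-1)<.09); q=C[m]; r=rect(q); print(len(q),np.median(q[:,2]),r,np.degrees(r[2]),fitplane(q)[1].round(3))
p,*_=snap("scene"); save("s10.png",p,2,(150,60,400,300)); print(ctrl.get_obs()["t"])
E
```

```text
0.05499999999999999 -1.7988461978407804 [-1.46  0.02  3.35]
[-0.06 -0.55  0.38]
4896 0.06925844979789997 (array([ 0.56091052, -0.02047947]), [36.06675338745117, 79.4952621459961], np.float32(1.4632854)) 83.84007 [-0.001  0.002  1.   ]
4801 0.029310571887841252 (array([ 0.56285205, -0.02105021]), [64.12474822998047, 119.7591552734375], np.float32(1.4662707)) 84.011116 [ 0.    -0.001  1.   ]
402 0.06956674333083268 (array([ 0.55909515, -0.02068982]), [36.32674026489258, 80.09150695800781], np.float32(1.4644383)) 83.90613 [0.033 0.001 0.999]
579 0.02964787055947382 (array([ 0.56097418, -0.0208084 ]), [64.43186950683594, 119.75917053222656], np.float32(1.462768)) 83.810425 [ 0.002 -0.    -1.   ]
38.1417
```

View pics/t10.png

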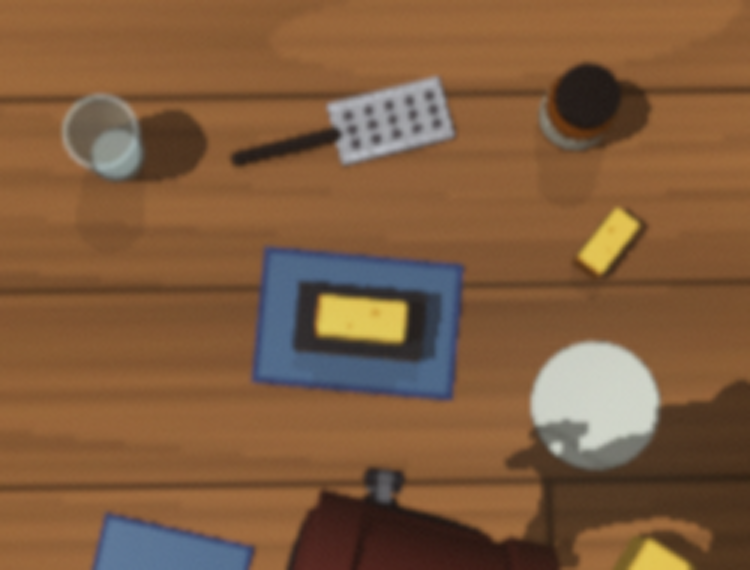

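View pics/s10.png

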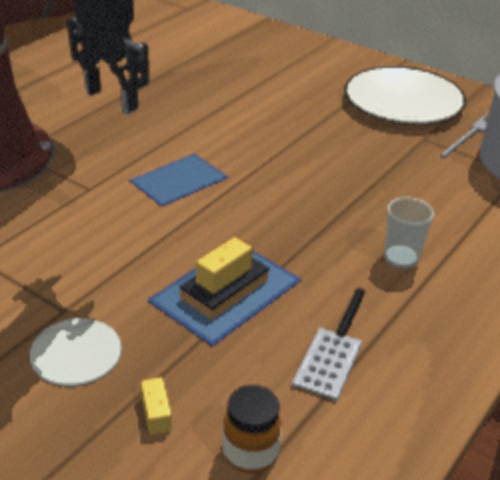

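Board and cheese are both centred, aligned and level. The tumbler, jar and grater haven't moved, and the hand is clear. I'm handing the job in.

```bash
python3 - <<'E'
from station import ctrl
print(ctrl.finish_job())
E
```

```text
the job is handed in; nothing more can be done
None
```

The job is handed in, and all my last checks met the criteria; the station reports no verdict. I turned the board over in two grasps: I stood it on its end on the mat, regripped it from the slate side and laid it slate up. Then I moved the 36 x 80 mm cheese from the coaster onto the slate. Both were lowered until the wrist force showed contact and then released; the robot's clock read about 38 s at the last check before hand-in, against the 72 s limit.

- **Board:** its centre is about 1–2 mm from the mat's and its angle is within about 0.2° of the mat's. The slate face is at 29–30 mm and level.
- **Cheese:** it sits within about 2 mm of the board's centre, in line to 0.2°, with its top at 69 mm. The wrist camera showed it level. The coarser top-view plane fit gave 0.033 rad (under the 0.08 limit); I trusted the wrist view.
- **Other items:** the tumbler, jar and grater looked unmoved in the last pictures; I did not remeasure their positions.

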